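# Pack the measuring kit into its tray

## Task

Pack the solder reel, the amplifier module, the blue bottle and the spray can into the grey tray beside the power brick, all four standing upright and flat on the tray's floor, with the amplifier right next to its power brick. Set things down, do not drop or knock them over, and leave the brick lying at its end of the tray. Leave the tape roll, the vice and the handheld analyser where they are.

Things in the scene. Friction and masses are not known exactly. Their poses are not given: they have to be found in the camera images.
- tray: low open stacking tray of grey plastic, fixed to the bench. Inside 176 mm (its x) by 134 mm (its y); walls 4 mm thick with a rim 6 mm farther out (outside 196 x 154 mm over the rim), rim top 38 mm above the bench, floor 4 mm thick. Origin: centre of its underside, on the bench; z up. The power brick lies inside at its -x end.
- brick: black power-supply brick with a white label, 46 (x) x 118 (y) x 32 mm high, loose, 0.35 kg, lying in the tray across the -x end, its axes within 1 degree of the tray's. Origin: centre of its underside.
- amplifier: amplifier module standing upright: bare aluminium box with a black finned heat sink on its +x side; 50 mm (x) by 70 mm (y) by 84 mm high over all, flat enough to grip on any side, with two thin brass sockets 12 mm high on top. Edges rounded 3 mm. About 0.45 kg. Origin: centre of its underside; z up.
- spray_can: red and white aerosol can with a white cap, 52 mm diameter over its whole height (cap included), 150 mm high, about 0.25 kg, standing upright. Origin: centre of its underside; z up.
- bottle: blue plastic solvent bottle with a white paper label and a white cap: body 60 mm diameter up to 105 mm, then a cap 32 mm in diameter up to 135 mm. About 0.25 kg, standing upright. Origin: centre of its underside; z up.
- reel: full reel of solder with green flanges, standing upright: a cylinder of 62 mm diameter, 66 mm high, about 0.5 kg. Origin: centre of its underside; z up.
- tape: orange roll of tape lying flat, bystander: 96 mm outer diameter, 24 mm high. Origin: centre of its underside.
- vice: small yellow bench vice, bystander, loose: base 85 mm (x) by 70 mm (y), 76 mm high, its screw and handle reach 57 mm out on the +x side. Origin: centre of its base's underside.
- analyser: grey handheld measuring instrument with a blue screen, leaning back on its stand, bystander: takes 160 mm (x) by 120 mm (y), 150 mm high. Origin: on the bench under its middle.

How it is judged:
By the outcome, as a careful person would: the job done as asked, in the order asked, and still so for the second after the job is handed in, with the robot touching nothing.
It also fails if it takes over 72 s, if anything falls off the work surface, if the arm or the gripper's body presses on something with over 40 N, if the wrist force passes 120 N, or if a joint passes its speed limit or range.

## Robot

A 6-joint arm with a two-finger parallel gripper is mounted at the origin on the work surface. World frame = base frame: x ahead of the robot, y to its left, z up, the work surface at z = 0. Lengths are in mm, angles in rad, forces in N, time in s.
With the tool pointing down it reaches from about 400 to 925 mm from the base axis. Payload 12.5 kg.
Tool frame: the origin (TCP) lies at the very end of the fingers, on their centre line; the grasp point (between the pads) lies behind it (env.grip_depth is the z of the grasp point in the tool frame, in mm); z points along the fingers, y is the line along which they close (so a half turn about z gives the same grasp; the last joint's range is limited). The gripper opens to 95 mm and grips with 3 to 60 N. Pads are 20 mm wide; open, the fingers measure 119 mm over their backs; the gripper's body (75 mm by 180 mm) begins 59 mm behind the grasp point.
Start: joints at [1.099, 0.491, 1.559, -0, 1.092, -0.106], TCP at [223.545, 583.673, 214.661] pointing down, gripper open.
Joint ranges: [-3.1, 3.1], [-0.84, 2.19], [0.05, 2.79], [-1.13, 4.28], [0.06, 2.93], [-2.69, 2.69]. Speed limits (rad/s): [2.22, 2.22, 2.79, 3.14, 3.14, 3.14].

## Interface

Orientations are given as [roll, pitch, yaw] about the fixed x, y, z axes, in that order (R = Rz(yaw) Ry(pitch) Rx(roll)).
In Python, from cell import env, optics gives the robot as it stands.
- The arm moves only by the tool step_arm, never from a script. Its argument "moves" is a list of rows, each an object of numbers: "tx", "ty", "tz": the shift along the tool's x, y, z in mm; "roll": the turn about the tool's z in rad. In form: [{"tx": .., "ty": .., "tz": .., "roll": ..}, ...]. A call has 1 to 12 rows; each row is the pose to reach, as a shift and turn from the pose commanded when the call began, along the tool's axes at that moment; what a row does not reach only later rows make up. A row lasts 1/12 s, in which the tool goes at most 41.7 mm and 7.16 degrees, less where a joint would pass 70% of its speed; a pose out of reach is approached as far as the arm can. A call with a gripper value outside its range is refused whole. "grip" is the finger opening in mm, from 0 to 95.1, set as the call begins (left out, the last holds). The fingers move at their own pace and stop on an object; the grip force is fixed at half the most. Time passes only in rows, so rows that repeat a pose let the fingers close. It gives the time, the measured TCP pose, the force, the opening and the grip force at its end, in the units of the state.
- env.state(): the state, without advancing time (a new reading comes with each control period).
- optics.read_camera(name): name is "scene" or "top" or "wrist"; returns a dict with "pixels" (400x640x3 uint8, blue, green, red), "mtx" (3x3 intrinsics, pixels), "view" (4x4, takes a point from world to camera coordinates). Camera axes: x right, y down, z forward; pixel columns grow to the right and rows downward; lengths in mm; the calibration is good to about 2 mm. The wrist camera is an equidistant fisheye: a pixel r from the principal point sees the ray r / f radians off the axis. A picture is of the moment at which its call begins. There is no depth.
- env.job_done(): hands the job in; it is judged then, once.
The state is a dict: "t": time; "joints": joint angles; "qvel": joint speeds; "tau": joint torques, N m; "eef_pos": TCP position; "tcp_rot": TCP orientation; "ft_force": force on the tool from outside, world axes, zero at the start; "moment": the same for the moment, N m; "opening": opening from 0.0 (shut) to 1.0 (fully open); "grip_force": force on a finger pad.
Only numpy, scipy, OpenCV 4.12 (cv2) and the standard library are available. Lean on these libraries where they do the work, as an engineer would, in place of code of your own. Each camera call takes 0.05 s, during which the arm holds its last target. There are 200 camera calls.

## Working session

There is one attempt and no reset: what is moved stays moved. The work goes in short steps, Python scripts to look and compute and a tool call to move; the robot and the scene stay as the last step left them, time stands still between calls to the robot, and variables do not carry over. Pictures are saved under pics/ and viewed, at most 10 in all, crops included, and the job is handed in when it is done.

Besides the shell and the picture viewer there is one more tool, called as name(argument=value, ...) on one line, values as JSON. step_arm: Moves the arm, as the interface text tells. Its arguments: {"type":"object","properties":{"moves":{"type":"array"},"grip":{"type":"number"}},"required":["moves"]}

```bash
ls; mkdir -p pics; python3 - <<'E'
from cell import env, optics
import cv2,numpy as np
for n in ("scene","top"):
    c=optics.read_camera(n); cv2.imwrite(f"pics/{n}0.png",c["pixels"]); print(n,c["mtx"].tolist(),np.round(c["view"],4).tolist())
print(env.state(),env.grip_depth)
E
```

```text
pics
scene [[431.2739943043542, 0.0, 318.36681583448967], [0.0, 431.2739943043542, 200.15351206311882], [0.0, 0.0, 1.0]] [[0.7962, 0.605, 0.0026, -481.7623], [0.4518, -0.5918, -0.6676, -242.4257], [-0.4024, 0.5327, -0.7445, 1651.7911], [0.0, 0.0, 0.0, 1.0]]
top [[382.12802700116333, 0.0, 322.99834462329494], [0.0, 382.12802700116333, 197.7484997918292], [0.0, 0.0, 1.0]] [[0.0013, -0.9999, -0.014, 16.1703], [-0.9976, -0.0004, -0.0693, 601.396], [0.0693, 0.0141, -0.9975, 967.3797], [0.0, 0.0, 0.0, 1.0]]
{'t': 0.1, 'joints': array([ 1.09940316e+00,  4.91499960e-01,  1.55938531e+00, -3.66364589e-06,
        1.09168222e+00, -1.05585185e-01]), 'qvel': array([ 1.59330603e-04, -5.68303363e-04, -8.01307483e-04,  6.19448228e-05,
        1.01618971e-03, -7.63401940e-04]), 'tau': array([ 3.24357039e-03, -6.13626623e+01, -2.58611584e+01,  6.94211153e-02,
        4.69507137e-02, -6.18643730e-05]), 'eef_pos': array([223.44071393, 583.47124812, 214.12085864]), 'tcp_rot': array([-3.14062290e+00, -9.95061785e-05,  2.77578632e+00]), 'ft_force': array([ 0.34560363, -0.085138  ,  0.86714151]), 'moment': array([ 0.05617185, -0.01898838, -0.04129417]), 'grip_force': 0.0, 'opening': 0.9974055391320359} -18.8
```

View pics/top0.png

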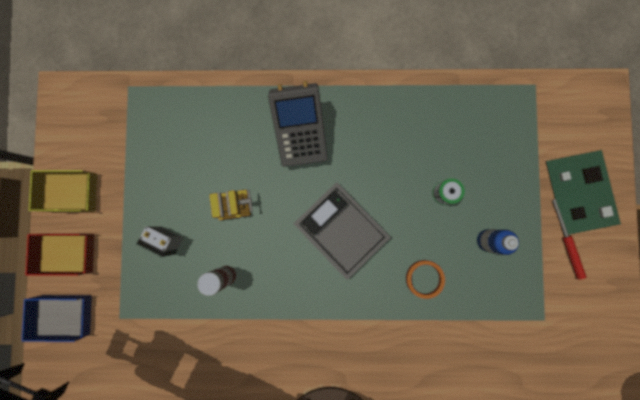

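View pics/scene0.png

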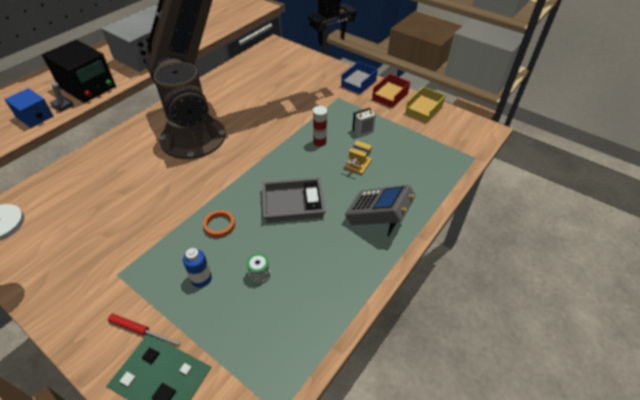

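The top view shows the tray at about (345,231) with its brick at the upper-left end, and the reel at (450,192). The bottle is at (503,242), the can at (210,284), the amplifier at (158,240), the vice at (235,205) and the tape at (426,280). The scene view agrees with this.

```bash
cat > h.py <<'E'
import cv2,numpy as np
from cell import env,optics
def ray(c,uv,fish=False):
    K=c["mtx"];uv=np.atleast_2d(np.asarray(uv,float))
    d=np.c_[(uv[:,0]-K[0,2])/K[0,0],(uv[:,1]-K[1,2])/K[1,1]]
    if fish:
        t=np.linalg.norm(d,axis=1)+1e-9
        d=np.c_[d*(np.sin(t)/t)[:,None],np.cos(t)]
    else: d=np.c_[d,np.ones(len(d))]
    V=c["view"];R=V[:3,:3]
    return -R.T@V[:3,3], d@R
def plane(c,uv,z,fish=False):
    o,d=ray(c,uv,fish); return (o+d*((z-o[2])/d[:,2])[:,None])[:,:2]
def project(c,P,fish=False):
    P=np.atleast_2d(np.asarray(P,float)); p=P@c["view"][:3,:3].T+c["view"][:3,3]
    n=p[:,:2]/p[:,2:]
    if fish:
        r=np.linalg.norm(p[:,:2],axis=1);t=np.arctan2(r,p[:,2]); n=p[:,:2]/(r+1e-9)[:,None]*t[:,None]
    return n@np.diag(np.diag(c["mtx"])[:2])+c["mtx"][:2,2]
def tool(dx,dy):   # world shift -> tool shift, from measured orientation
    r,p,y=env.state()["tcp_rot"]
    from scipy.spatial.transform import Rotation as Ro
    return Ro.from_euler("xyz",[r,p,y]).inv().apply([dx,dy,0])
E
python3 - <<'E'
from h import *
c=optics.read_camera("top");im=c["pixels"]
print("cam",ray(c,[0,0])[0])
hsv=cv2.cvtColor(im,cv2.COLOR_BGR2HSV)
for n,p in dict(mat=(400,150),tray=(355,245),rim=(365,263),can=(208,285),amp=(148,235),hs=(172,245),cap=(510,242),reel=(460,195),brick=(335,205),shadow=(270,250)).items(): print(n,im[p[1],p[0]],hsv[p[1],p[0]])
b=[im[180:300,110:270],im[170:290,280:420],im[165:285,415:535]]
cv2.imwrite("pics/crop.png",cv2.resize(np.hstack([x[:120,:] for x in b]),None,fx=1.9,fy=1.9,interpolation=2))
a=cv2.resize(b[0],None,fx=4,fy=4,interpolation=2);d=cv2.resize(np.hstack(b[1:])[:, :],None,fx=2.4,fy=2.4,interpolation=2)
E
```

```text
cam [ 532.91844335    2.75985861 1006.85273391]
mat [ 91 105  90] [ 62  36 105]
tray [90 95 96] [25 16 96]
rim [72 79 73] [56 23 79]
can [162 156 154] [113  13 162]
amp [ 76  93 100] [ 21  61 100]
hs [52 53 54] [15  9 54]
cap [149 148 146] [100   5 149]
reel [ 98 125  89] [ 67  73 125]
brick [65 65 64] [90  4 65]
shadow [100 116 100] [ 60  35 116]
```

View pics/crop.png

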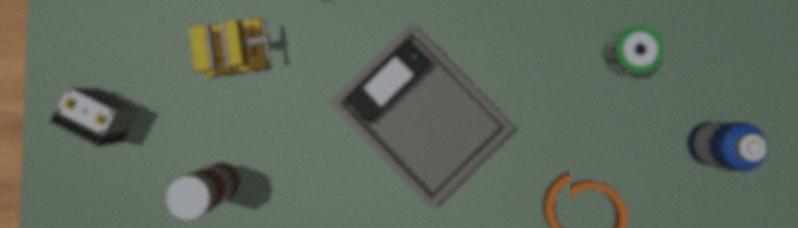

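The crop shows the amplifier's bright top with two brass sockets and the black heat sink on its lower-left long side. The tray has its brick at the upper-left end, and the caps of the can, bottle and reel are clearly visible.

```bash
python3 - <<'E'
from h import *
c=optics.read_camera("top");im=cv2.resize(c["pixels"],None,fx=4,fy=4,interpolation=cv2.INTER_CUBIC)
hsv=cv2.cvtColor(im,cv2.COLOR_BGR2HSV).astype(int);H,S,V=hsv[...,0],hsv[...,1],hsv[...,2]
f=lambda p:(np.asarray(p,float)+.5)/4-.5
def big(m,box):
    k=np.zeros(m.shape,np.uint8);x0,y0,x1,y1=[4*v for v in box];k[y0:y1,x0:x1]=m[y0:y1,x0:x1]
    k=cv2.morphologyEx(k,cv2.MORPH_OPEN,np.ones((5,5)))
    return max(cv2.findContours(k,0,2)[0],key=cv2.contourArea)
out=im.copy()
for n,z,box,m,fn in (("can",150,(190,260,225,300),(V>125)&(S<30),0),("bottle",135,(498,228,522,256),(V>115)&(S<50),0),("reel",66,(440,178,466,206),(V>120)&(S<45),0)):
    k=cv2.convexHull(big(m,box));(e,r,a)=cv2.fitEllipse(k);cv2.drawContours(out,[k],0,(0,0,255),1)
    s=np.linalg.norm(c["view"][2,:3]@np.r_[plane(c,f(e),z)[0],z]+c["view"][2,3])/382/4
    print(n,plane(c,f(e),z).round(1),"diam",np.round(np.array(r)*s,1))
# reel flange
k=cv2.convexHull(big(((S>60)&(H>50)&(H<85))|(V>120)&(S<45),(436,175,468,210)));e,r,a=cv2.fitEllipse(k);print("flange",plane(c,f(e),66).round(1),np.array(r)*.625);cv2.drawContours(out,[k],0,(255,0,0),1)
# amp top
k=big((V>85)&((S<30)|(H<35)),(135,220,180,260));r=cv2.boxPoints(cv2.minAreaRect(k));P=plane(c,f(r),84);print("amp",P.round(1),P.mean(0),np.linalg.norm(np.diff(P,axis=0),axis=1));cv2.polylines(out,[r.astype(int)],True,(0,0,255),1)
k=big((V<75)|(V>85)&((S<30)|(H<35)),(130,215,182,262));cv2.drawContours(out,[k],0,(255,0,0),1)
# tray
k=big((S<27),(290,178,398,282));R=cv2.minAreaRect(k);r=cv2.boxPoints(R);P=plane(c,f(r),38);print("tray",P.round(1),P.mean(0),np.linalg.norm(np.diff(P,axis=0),axis=1),[np.degrees(np.arctan2(*(P[(i+1)%4]-P[i])[::-1])).round(2) for i in range(4)]);cv2.polylines(out,[r.astype(int)],True,(0,0,255),1);cv2.drawContours(out,[k],0,(255,255,0),1)
L=np.hstack([cv2.resize(out[860:1060,520:740],(440,400)),cv2.resize(out[1040:1220,760:940],(360,360),).copy() if 0 else cv2.resize(out[1020:1220,760:940],(360,400))])
M=np.hstack([cv2.resize(out[700:1130,1150:1600],(209,200)),cv2.resize(out[690:1050,1720:2110],(217,200)),np.zeros((200,374,3),np.uint8)])
cv2.imwrite("pics/ov.png",np.vstack([L,M]))
E
```

```text
can [[400.3 270.5]] diam [50.5 51.3]
bottle [[ 492.8 -408.8]] diam [31.5 32.5]
reel [[ 616.3 -300.4]] diam [43.3 43.8]
flange [[ 615.6 -300.2]] [66.88763142 67.85969257]
amp [[501.1 466.2]
 [534.5 448.1]
 [497.9 381.9]
 [464.7 400.1]] [499.5787962  424.06862794] [37.98163172 75.63500025 37.83870069]
tray [[ 534.3   98.7]
 [ 647.6  -17.7]
 [ 500.8 -158.8]
 [ 389.9  -43. ]] [518.16645986 -30.187761  ] [162.37978307 203.61197164 160.36359327] [np.float64(-45.77), np.float64(-136.13), np.float64(133.77), np.float64(44.44)]
```

View pics/ov.png

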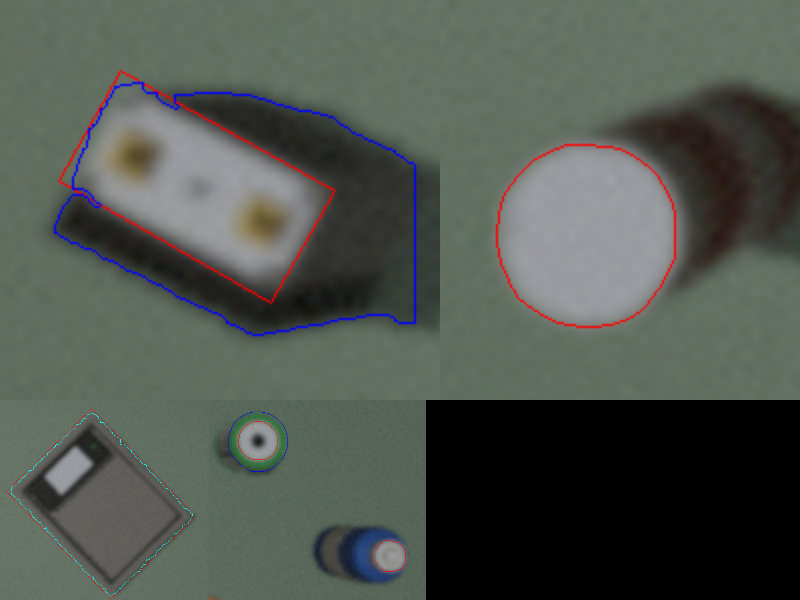

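step_arm(moves=[{"tx":-25,"ty":-23,"tz":-20,"roll":0.12},{"tx":-495,"ty":-468,"tz":-85,"roll":2.006},{"tx":-495,"ty":-468,"tz":-85,"roll":2.006},{"tx":-495,"ty":-468,"tz":-85,"roll":2.006},{"tx":-495,"ty":-468,"tz":-85,"roll":2.006},{"tx":-495,"ty":-468,"tz":-85,"roll":2.006},{"tx":-495,"ty":-468,"tz":-85,"roll":2.006},{"tx":-495,"ty":-468,"tz":-85,"roll":2.006},{"tx":-495,"ty":-468,"tz":-85,"roll":2.006},{"tx":-495,"ty":-468,"tz":-85,"roll":2.006},{"tx":-495,"ty":-468,"tz":-85,"roll":2.006},{"tx":-495,"ty":-468,"tz":-85,"roll":2.006}])

```text
t: 1.2
eef_pos: [436.1, 140.0, 280.8]
tcp_rot: [3.141, -0.0, 1.275]
ft_force: [0.7, 0.8, -0.9]
opening: 1.001
grip_force: 0.0
```

step_arm(moves=[{"tx":-139,"ty":128,"tz":-19,"roll":0.505},{"tx":-139,"ty":128,"tz":-19,"roll":0.505},{"tx":-139,"ty":128,"tz":-19,"roll":0.505},{"tx":-139,"ty":128,"tz":-19,"roll":0.505},{"tx":-139,"ty":128,"tz":-19,"roll":0.505},{"tx":-139,"ty":128,"tz":-19,"roll":0.505},{"tx":-139,"ty":128,"tz":-19,"roll":0.505},{"tx":-139,"ty":128,"tz":-19,"roll":0.505}])

```text
t: 1.87
eef_pos: [518.2, -27.4, 299.1]
tcp_rot: [-3.141, 0.0, 0.776]
ft_force: [0.3, -0.4, -0.1]
opening: 1.002
grip_force: 0.0
```

```bash
python3 - <<'E'
from h import *
c=optics.read_camera("wrist");cv2.imwrite("pics/w1.png",c["pixels"]);np.savez("w1.npz",**c)
print(c["mtx"],ray(c,[0,0])[0],c["view"][2,:3],env.state()["eef_pos"],env.state()["tcp_rot"])
print(project(c,[[518,-30,38],[616,-300,66],[493,-409,135]],True))
E
```

```text
[[309.70691629   0.         322.40178824]
 [  0.         309.70691629 201.37890836]
 [  0.           0.           1.        ]] [578.0590535   31.03813708 469.02236648] [-0.20900029 -0.20618007 -0.9559334 ] [518.16021823 -26.97648019 299.3029276 ] [-3.14105890e+00  8.04269564e-05  7.76839081e-01]
[[323.24506942 169.82519992]
 [485.9852793  249.76695151]
 [475.27979082 354.74282625]]
```

View pics/w1.png

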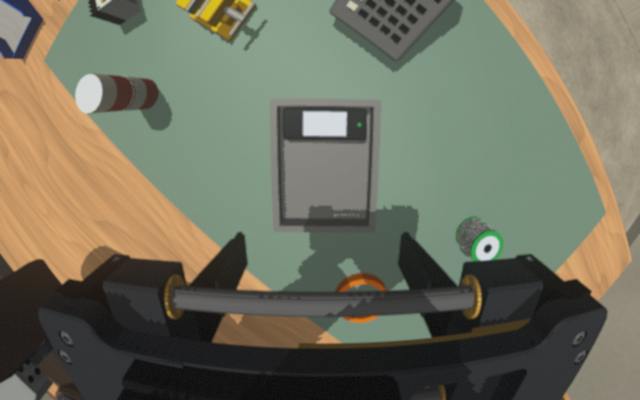

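The wrist view shows the tray rim corners at about (272,101), (380,101), (374,230) and (274,230). The brick is at (325,123), the reel top at (487,247) and the can cap at (89,93).

```bash
python3 - <<'E'
from h import *
c=dict(np.load("w1.npz"));im=c["pixels"]
for p in [(250,160),(275,160),(282,160),(320,180),(320,226),(395,225),(290,124),(390,160)]: print(p,im[p[1],p[0]].tolist(),end=' ')
d=cv2.resize(im,None,fx=4,fy=4,interpolation=cv2.INTER_CUBIC).astype(float)
f=lambda p:(np.asarray(p,float)+.5)/4-.5
g=(d[...,1]-d[...,2])/d.sum(2)      # greenness G-R
box=np.zeros(g.shape,bool);box[4*90:4*238,4*262:4*390]=1
m=((g<0.028)&box).astype(np.uint8);m=cv2.morphologyEx(m,cv2.MORPH_OPEN,np.ones((9,9)))
k=max(cv2.findContours(m,0,1)[0],key=cv2.contourArea)[:,0]
W=plane(c,f(k),38,True).astype(np.float32)
a=np.radians(-135.9)
for it in range(4):
    ex=np.array([np.cos(a),np.sin(a)]);ey=np.array([-ex[1],ex[0]]);x=W@ex;y=W@ey
    def side(s,t,lo): # fit s=p*t+q on one extreme side
        e=np.percentile(s,2 if lo else 98);i=(abs(s-e)<4)&(t>np.percentile(t,12))&(t<np.percentile(t,88))
        p=np.polyfit(t[i],s[i],1);r=abs(s[i]-np.polyval(p,t[i]));j=r<2*np.median(r)+.3
        return np.polyfit(t[i][j],s[i][j],1)
    L=[side(x,y,1),side(x,y,0),side(y,x,1),side(y,x,0)]
    a+=np.mean([-L[0][0],-L[1][0],L[2][0],L[3][0]])
cx=(L[0][1]+L[1][1])/2+0;ym=0
# evaluate at centre
xc,yc=np.median(x),np.median(y)
v=[np.polyval(L[0],yc),np.polyval(L[1],yc),np.polyval(L[2],xc),np.polyval(L[3],xc)]
print("\nslopes deg",[np.degrees(l[0]).round(2) for l in L],"ang",np.degrees(a),"size",v[1]-v[0],v[3]-v[2],"centre",(v[0]+v[1])/2*ex+(v[2]+v[3])/2*ey)
C=(v[0]+v[1])/2*ex+(v[2]+v[3])/2*ey
# brick dark top, in tray frame
m=((d.max(2)<65)|(d.min(2)>150)).astype(np.uint8);bx=np.zeros_like(m);bx[4*104:4*146,4*280:4*372]=1
k=max(cv2.findContours(cv2.morphologyEx(m*bx,cv2.MORPH_CLOSE,np.ones((15,15))),0,1)[0],key=cv2.contourArea)[:,0]
B=plane(c,f(k),36,True)-C;print("brick x",np.percentile(B@ex,[1,5,50,95,99]).round(1),"y",np.percentile(B@ey,[1,5,95,99]).round(1))
# reel / can tops
hs=cv2.cvtColor(d.clip(0,255).astype(np.uint8),cv2.COLOR_BGR2HSV)
for n,z,b in (("reel",66,(468,228,508,268)),("can",150,(70,68,106,118))):
    m=((hs[...,2]>150)&(hs[...,1]<40)).astype(np.uint8);q=np.zeros_like(m);q[4*b[1]:4*b[3],4*b[0]:4*b[2]]=1
    k=max(cv2.findContours(cv2.morphologyEx(m*q,cv2.MORPH_OPEN,np.ones((5,5))),0,1)[0],key=cv2.contourArea)[:,0]
    e,r,_=cv2.fitEllipse(cv2.convexHull(plane(c,f(k),z,True).astype(np.float32)));print(n,e,r)
E
```

```text
(250, 160) [133, 153, 129] (275, 160) [125, 130, 133] (282, 160) [80, 84, 83] (320, 180) [125, 130, 132] (320, 226) [67, 70, 70] (395, 225) [82, 93, 80] (290, 124) [61, 63, 62] (390, 160) [136, 156, 131] 
slopes deg [np.float64(0.04), np.float64(-0.03), np.float64(0.05), np.float64(-0.03)] ang -135.933823631013 size 195.13032481483464 153.30252035803903 centre [521.38878131 -28.95416248]
brick x [-85.1 -85.  -63.1 -40.3 -40.2] y [-58.4 -58.1  56.4  56.6]
reel (619.1153564453125, -299.7039794921875) (42.96784210205078, 43.686363220214844)
can (403.8011169433594, 270.8130798339844) (50.782135009765625, 53.325008392333984)
```

step_arm(moves=[{"tx":-20,"ty":30,"tz":10,"roll":0.008},{"tx":-120,"ty":264,"tz":150,"roll":0.008},{"tx":-120,"ty":264,"tz":150,"roll":0.008},{"tx":-120,"ty":264,"tz":150,"roll":0.008},{"tx":-120,"ty":264,"tz":150,"roll":0.008},{"tx":-120,"ty":264,"tz":150,"roll":0.008},{"tx":-120,"ty":264,"tz":150,"roll":0.008},{"tx":-120,"ty":264,"tz":150,"roll":0.008},{"tx":-120,"ty":264,"tz":150,"roll":0.008},{"tx":-120,"ty":264,"tz":150,"roll":0.008},{"tx":-120,"ty":264,"tz":150,"roll":0.008}])

```text
t: 2.83
eef_pos: [618.0, -298.8, 149.6]
tcp_rot: [-3.141, -0.0, 0.769]
ft_force: [0.0, 0.5, -0.1]
opening: 1.0
grip_force: 0.0
```

```bash
python3 - <<'E'
from h import *
s=env.state();print(s["eef_pos"],s["tcp_rot"])
c=optics.read_camera("wrist");np.savez("w2.npz",**c)
hs=cv2.cvtColor(c["pixels"],cv2.COLOR_BGR2HSV).astype(int)
e=project(c,[[617.6,-300,66]],True)[0];print(e)
m=((hs[...,2]>150)&(hs[...,1]<45)).astype(np.uint8);q=np.zeros_like(m);cv2.circle(q,tuple(int(v) for v in e),60,1,-1)
k=max(cv2.findContours(m*q,0,1)[0],key=cv2.contourArea)[:,0]
print(cv2.fitEllipse(cv2.convexHull(plane(c,k,66,True).astype(np.float32))))
E
```

```text
[ 617.97313255 -298.84850499  149.56806403] [-3.14103606e+00 -1.47424785e-04  7.69046261e-01]
[322.53904686 209.03013689]
((615.0435791015625, -301.6236877441406), (104.63419342041016, 109.51753997802734), 130.9464569091797)
```

step_arm(moves=[{"tx":-1,"ty":0.6,"tz":20},{"tx":-1,"ty":0.6,"tz":50},{"tx":-1,"ty":0.6,"tz":80},{"tx":-1,"ty":0.6,"tz":100},{"tx":-1,"ty":0.6,"tz":109.5},{"tx":-1,"ty":0.6,"tz":109.5}])

```text
validation failed for argument at $.mo...
```

step_arm(moves=[{"tx":0},{"tx":0},{"tx":0},{"tx":0},{"tx":0},{"tx":0}], grip=52)

```text
validation failed for argument at $.mo...
```

step_arm(moves=[{"tx":-1,"ty":0.6,"tz":20,"roll":0},{"tx":-1,"ty":0.6,"tz":50,"roll":0},{"tx":-1,"ty":0.6,"tz":80,"roll":0},{"tx":-1,"ty":0.6,"tz":100,"roll":0},{"tx":-1,"ty":0.6,"tz":109.5,"roll":0},{"tx":-1,"ty":0.6,"tz":109.5,"roll":0}])

```text
t: 3.38
eef_pos: [617.3, -299.9, 39.2]
tcp_rot: [-3.14, 0.0, 0.769]
ft_force: [-0.5, -0.2, 1.0]
opening: 0.999
grip_force: 0.0
```

step_arm(moves=[{"tx":0,"ty":0,"tz":0,"roll":0},{"tx":0,"ty":0,"tz":0,"roll":0},{"tx":0,"ty":0,"tz":0,"roll":0},{"tx":0,"ty":0,"tz":0,"roll":0},{"tx":0,"ty":0,"tz":0,"roll":0},{"tx":0,"ty":0,"tz":0,"roll":0}], grip=52)

```text
t: 3.88
eef_pos: [617.6, -301.3, 40.5]
tcp_rot: [3.141, -0.0, 0.768]
ft_force: [-0.1, 0.3, 5.9]
opening: 0.646
grip_force: 30.0
```

step_arm(moves=[{"tx":0,"ty":0,"tz":-15,"roll":0},{"tx":0,"ty":0,"tz":-40,"roll":0},{"tx":0,"ty":0,"tz":-70,"roll":0},{"tx":5,"ty":-20,"tz":-75,"roll":0},{"tx":15,"ty":-50,"tz":-75,"roll":0},{"tx":25,"ty":-85,"tz":-75,"roll":0},{"tx":36,"ty":-125,"tz":-75,"roll":0},{"tx":47,"ty":-165,"tz":-75,"roll":0},{"tx":57,"ty":-200,"tz":-75,"roll":0},{"tx":63,"ty":-222,"tz":-75,"roll":0},{"tx":65.4,"ty":-229.5,"tz":-75,"roll":0},{"tx":65.4,"ty":-229.5,"tz":-75,"roll":0}])

```text
t: 4.88
eef_pos: [504.5, -89.5, 115.1]
tcp_rot: [-3.141, 0.0, 0.77]
ft_force: [1.5, -0.6, -4.2]
opening: 0.648
grip_force: 30.0
```

```bash
python3 - <<'E'
from h import *
s=env.state();print(s["eef_pos"],s["tcp_rot"],s["ft_force"],s["opening"])
c=optics.read_camera("wrist");np.savez("w3.npz",**c);cv2.imwrite("pics/w3.png",c["pixels"])
E
```

```text
[504.5396912  -89.53960143 115.0844397 ] [-3.14106134e+00  1.43092960e-04  7.69568000e-01] [ 1.46391303 -0.58158476 -4.22800873] 0.6480477817353136
```

View pics/w3.png

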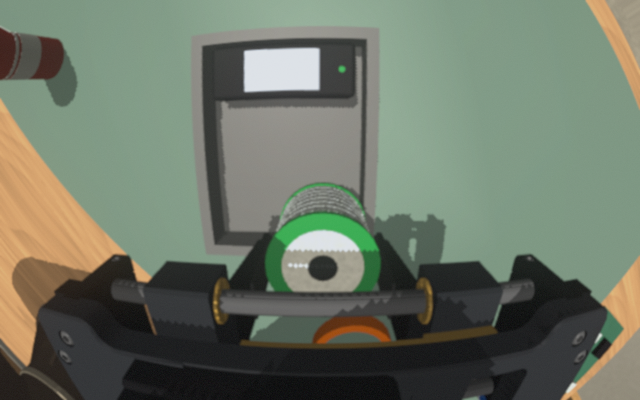

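The reel is held upright with its hole at (322,267). The tray rim corners are at (192,37) and (380,28), with the right edge at x≈378.

```bash
python3 - <<'E'
from h import *
c=dict(np.load("w3.npz"));d=c["pixels"].astype(float)
a=np.radians(-135.93);ex=np.array([np.cos(a),np.sin(a)]);ey=np.array([-ex[1],ex[0]])
g=(d[...,1]-d[...,2])/d.sum(2);m=((g<.028)).astype(np.uint8);m[:10]=0;m[:,:150]=0;m[170:]=0;m[:,420:]=0
k=max(cv2.findContours(cv2.morphologyEx(m,cv2.MORPH_OPEN,np.ones((3,3))),0,1)[0],key=cv2.contourArea)[:,0]
W=plane(c,k,38,True);x=W@ex;y=W@ey
i=k[:,1]<160
for n,s,t,lo in (("-x",x,y,1),("-y",y,x,1),("+y",y,x,0)):
    s,t=s[i],t[i];e=np.percentile(s,3 if lo else 97);j=(abs(s-e)<4)&(t>np.percentile(t,10))&(t<np.percentile(t,90));p=np.polyfit(t[j],s[j],1);print(n,np.median(s[j]).round(2),np.degrees(p[0]).round(2))
C=np.array([521.4,-29]);print("C",C@ex,C@ey)
h=np.zeros_like(m);dk=(d.max(2)<60);h[250:285,300:345]=dk[250:285,300:345]
k=max(cv2.findContours(h,0,1)[0],key=cv2.contourArea);e,r,_=cv2.fitEllipse(cv2.convexHull(k));w=plane(c,e,140.6,True)[0];print("hole",e,w,"tray",w@ex-C@ex,w@ey-C@ey)
t=env.state()["eef_pos"][:2];print("tcp in tray",(t-C)@ex,(t-C)@ey)
E
```

```text
-x -451.78 0.04
-y 306.69 0.12
+y 459.38 0.53
C -354.4504235316586 383.48905754692373
hole (322.3708801269531, 267.88800048828125) [506.46719156 -88.09316709] tray 51.83054807912225 32.07156763183252
tcp in tray 54.33554206450832 33.30374006172268
```

step_arm(moves=[{"tx":0,"ty":0,"tz":20,"roll":0},{"tx":0,"ty":0,"tz":40,"roll":0},{"tx":0,"ty":0,"tz":56,"roll":0},{"tx":0,"ty":0,"tz":64,"roll":0},{"tx":0,"ty":0,"tz":67,"roll":0},{"tx":0,"ty":0,"tz":69,"roll":0},{"tx":0,"ty":0,"tz":69,"roll":0}])

```text
t: 5.52
eef_pos: [505.7, -91.4, 46.1]
tcp_rot: [3.141, -0.0, 0.767]
ft_force: [0.2, 0.3, -4.3]
opening: 0.65
grip_force: 29.9
```

step_arm(moves=[{"tx":0,"ty":0,"tz":1,"roll":0},{"tx":0,"ty":0,"tz":1.5,"roll":0},{"tx":0,"ty":0,"tz":1.5,"roll":0}])

```text
t: 5.77
eef_pos: [505.5, -91.0, 44.9]
tcp_rot: [3.141, -0.001, 0.768]
ft_force: [0.9, 1.1, -4.1]
opening: 0.649
grip_force: 29.9
```

step_arm(moves=[{"tx":0,"ty":0,"tz":0.7,"roll":0},{"tx":0,"ty":0,"tz":1.2,"roll":0},{"tx":0,"ty":0,"tz":1.2,"roll":0}])

```text
t: 6.02
eef_pos: [505.6, -90.9, 44.3]
tcp_rot: [3.14, -0.001, 0.768]
ft_force: [-1.2, 0.5, 9.1]
opening: 0.65
grip_force: 29.9
```

step_arm(moves=[{"tx":0,"ty":0,"tz":0,"roll":0},{"tx":0,"ty":0,"tz":0,"roll":0},{"tx":0,"ty":0,"tz":0,"roll":0},{"tx":0,"ty":0,"tz":-10,"roll":0},{"tx":0,"ty":0,"tz":-40,"roll":0},{"tx":0,"ty":0,"tz":-80,"roll":0},{"tx":0,"ty":0,"tz":-120,"roll":0},{"tx":0,"ty":0,"tz":-160,"roll":0},{"tx":0,"ty":0,"tz":-190,"roll":0},{"tx":0,"ty":0,"tz":-200,"roll":0},{"tx":0,"ty":0,"tz":-200,"roll":0}], grip=76)

```text
t: 6.93
eef_pos: [505.9, -91.0, 246.3]
tcp_rot: [3.137, -0.003, 0.768]
ft_force: [-0.9, -0.4, -0.7]
opening: 0.802
grip_force: 0.0
```

step_arm(moves=[{"tx":20,"ty":-22,"tz":0,"roll":-0.1},{"tx":352,"ty":-382,"tz":0,"roll":-1.868},{"tx":352,"ty":-382,"tz":0,"roll":-1.868},{"tx":352,"ty":-382,"tz":0,"roll":-1.868},{"tx":352,"ty":-382,"tz":0,"roll":-1.868},{"tx":352,"ty":-382,"tz":0,"roll":-1.868},{"tx":352,"ty":-382,"tz":0,"roll":-1.868},{"tx":352,"ty":-382,"tz":0,"roll":-1.868},{"tx":352,"ty":-382,"tz":0,"roll":-1.868},{"tx":352,"ty":-382,"tz":0,"roll":-1.868},{"tx":352,"ty":-382,"tz":0,"roll":-1.868},{"tx":352,"ty":-382,"tz":0,"roll":-1.868}], grip=95)

```text
t: 7.93
eef_pos: [492.9, 398.9, 241.2]
tcp_rot: [-3.139, -0.0, 2.249]
ft_force: [0.9, -0.0, 0.1]
opening: 1.002
grip_force: 0.0
```

step_arm(moves=[{"tx":22,"ty":19,"tz":0,"roll":-0.387},{"tx":22,"ty":19,"tz":0,"roll":-0.387},{"tx":22,"ty":19,"tz":0,"roll":-0.387},{"tx":22,"ty":19,"tz":0,"roll":-0.387},{"tx":22,"ty":19,"tz":0,"roll":-0.387}])

```text
t: 8.35
eef_pos: [494.6, 425.8, 241.6]
tcp_rot: [-3.139, -0.001, 2.627]
ft_force: [0.3, 0.0, 0.8]
opening: 0.998
grip_force: 0.0
```

```bash
python3 - <<'E'
from h import *
s=env.state();print(s["eef_pos"],s["tcp_rot"])
c=optics.read_camera("wrist");np.savez("w4.npz",**c);cv2.imwrite("pics/w4.png",c["pixels"])
c=optics.read_camera("top");np.savez("t4.npz",**c)
c4=dict(np.load("w4.npz"));
E
```

```text
[494.64484162 425.83240269 241.64967559] [-3.13948110e+00 -1.04115241e-03  2.62702654e+00]
```

View pics/w4.png

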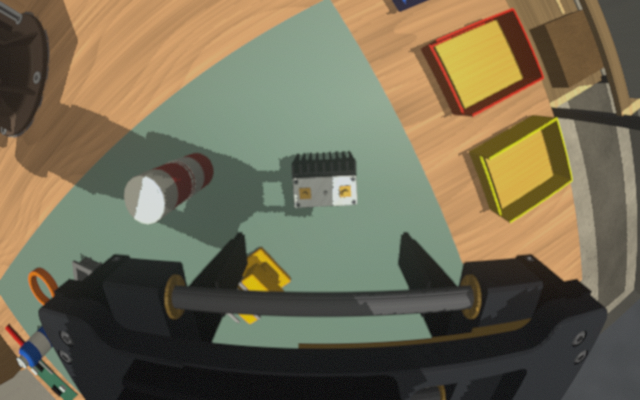

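The wrist view shows the amplifier's aluminium top with corners at about (293,178), (357,176), (357,206) and (293,208). Its fins extend up to y≈152, and the vice is at (262,285).

```bash
python3 - <<'E'
from h import *
c=dict(np.load("w4.npz"))
im=cv2.resize(c["pixels"],None,fx=4,fy=4,interpolation=cv2.INTER_CUBIC);hs=cv2.cvtColor(im,cv2.COLOR_BGR2HSV).astype(int)
f=lambda p:(np.asarray(p,float)+.5)/4-.5
m=((hs[...,2]>120)&((hs[...,1]<28)|(hs[...,0]<35))).astype(np.uint8);q=np.zeros_like(m);q[4*170:4*216,4*285:4*365]=1
k=max(cv2.findContours(cv2.morphologyEx(m*q,cv2.MORPH_CLOSE,np.ones((15,15))),0,1)[0],key=cv2.contourArea)[:,0]
W=plane(c,f(k),84,True).astype(np.float32);R=cv2.minAreaRect(W);b=cv2.boxPoints(R);print(R,b.round(1).tolist())
a=np.radians(151.1)
e=b-np.roll(b,1,0);L=np.linalg.norm(e,axis=1);l=e[L.argmax()];ang=np.degrees(np.arctan2(l[1],l[0]))%180+90;print("amp yaw",ang)
a=np.radians(ang);ex=np.array([np.cos(a),np.sin(a)]);ey=np.array([-ex[1],ex[0]])
# fins dark extents at z=84
m=((hs[...,2]<60)).astype(np.uint8);q=np.zeros_like(m);q[4*145:4*185,4*285:4*365]=1
k=max(cv2.findContours(cv2.morphologyEx(m*q,cv2.MORPH_CLOSE,np.ones((25,25))),0,1)[0],key=cv2.contourArea)[:,0]
F=plane(c,f(k),84,True);t=env.state()["eef_pos"][:2]
print("rel tcp alu x",np.percentile((W-t)@ex,[1,99]),"y",np.percentile((W-t)@ey,[1,99]),"fin x",np.percentile((F-t)@ex,[1,99]),"y",np.percentile((F-t)@ey,[1,99]))
F0=plane(c,f(k),0,True);print("fin base z0",np.percentile((F0-t)@ex,99))
E
```

```text
((501.2964782714844, 425.407470703125), (71.07849884033203, 35.03949737548828), 62.26865768432617) [[469.29998779296875, 402.1000061035156], [500.29998779296875, 385.79998779296875], [533.2999877929688, 448.70001220703125], [502.29998779296875, 465.0]]
amp yaw 152.26865
rel tcp alu x [-23.195137   11.7613095] y [-37.98824753  32.69712462] fin x [11.436726   35.40686396] y [-34.47766491  31.95743264]
fin base z0 23.104198393050805
```

step_arm(moves=[{"tx":2,"ty":2.1,"tz":20,"roll":-0.031},{"tx":2,"ty":2.1,"tz":60,"roll":-0.031},{"tx":2,"ty":2.1,"tz":100,"roll":-0.031},{"tx":2,"ty":2.1,"tz":130,"roll":-0.031},{"tx":2,"ty":2.1,"tz":155,"roll":-0.031},{"tx":2,"ty":2.1,"tz":175,"roll":-0.031},{"tx":2,"ty":2.1,"tz":190,"roll":-0.031},{"tx":2,"ty":2.1,"tz":195.6,"roll":-0.031},{"tx":2,"ty":2.1,"tz":195.6,"roll":-0.031}])

```text
t: 9.2
eef_pos: [494.0, 428.2, 46.4]
tcp_rot: [-3.14, -0.001, 2.658]
ft_force: [0.7, 0.0, 1.2]
opening: 1.0
grip_force: 0.0
```

step_arm(moves=[{"tx":0,"ty":0,"tz":0,"roll":0},{"tx":0,"ty":0,"tz":0,"roll":0},{"tx":0,"ty":0,"tz":0,"roll":0},{"tx":0,"ty":0,"tz":0,"roll":0},{"tx":0,"ty":0,"tz":0,"roll":0},{"tx":0,"ty":0,"tz":0,"roll":0}], grip=60)

```text
t: 9.7
eef_pos: [494.4, 429.0, 48.5]
tcp_rot: [3.141, 0.0, 2.661]
ft_force: [-1.5, -1.5, 6.5]
opening: 0.736
grip_force: 29.9
```

step_arm(moves=[{"tx":0,"ty":0,"tz":-10,"roll":0},{"tx":0,"ty":0,"tz":-35,"roll":0},{"tx":0,"ty":0,"tz":-70,"roll":0},{"tx":0,"ty":0,"tz":-100,"roll":0},{"tx":-5,"ty":-8,"tz":-120,"roll":-0.03},{"tx":-16,"ty":-28,"tz":-120,"roll":-0.1},{"tx":-33,"ty":-58,"tz":-120,"roll":-0.2},{"tx":-51,"ty":-90,"tz":-120,"roll":-0.31},{"tx":-70,"ty":-123,"tz":-120,"roll":-0.42},{"tx":-89,"ty":-156,"tz":-120,"roll":-0.53},{"tx":-108,"ty":-190,"tz":-120,"roll":-0.64},{"tx":-126,"ty":-222,"tz":-120,"roll":-0.74}])

```text
t: 10.7
eef_pos: [502.8, 172.0, 167.9]
tcp_rot: [3.142, -0.0, -2.877]
ft_force: [1.3, -0.2, -4.2]
opening: 0.736
grip_force: 29.9
```

step_arm(moves=[{"tx":8,"ty":-32,"tz":0,"roll":-0.1},{"tx":15,"ty":-65,"tz":0,"roll":-0.2},{"tx":22,"ty":-98,"tz":0,"roll":-0.3},{"tx":29,"ty":-128,"tz":0,"roll":-0.4},{"tx":34,"ty":-151,"tz":0,"roll":-0.47},{"tx":37,"ty":-164,"tz":0,"roll":-0.5},{"tx":38,"ty":-168,"tz":0,"roll":-0.508},{"tx":38,"ty":-168,"tz":20,"roll":-0.508},{"tx":38,"ty":-168,"tz":45,"roll":-0.508},{"tx":38,"ty":-168,"tz":60,"roll":-0.508},{"tx":38,"ty":-168,"tz":60,"roll":-0.508}])

```text
t: 11.62
eef_pos: [508.2, 2.4, 105.3]
tcp_rot: [3.138, -0.003, -2.375]
ft_force: [-0.7, 0.3, -4.4]
opening: 0.734
grip_force: 29.9
```

```bash
python3 - <<'E'
from h import *
s=env.state();print(s["eef_pos"],s["tcp_rot"],s["joints"][5])
c=optics.read_camera("wrist");np.savez("w5.npz",**c);cv2.imwrite("pics/w5.png",c["pixels"])
E
```

```text
[508.22263939   2.38111552 105.31813466] [ 3.13775508e+00 -2.81129827e-03 -2.37505852e+00] -2.463048109163508
```

View pics/w5.png

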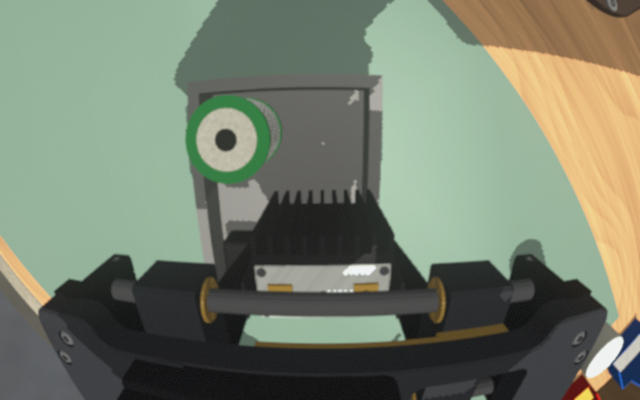

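The wrist view shows the reel standing in the tray with its hole at (226,140). The held amplifier's aluminium edge runs from (255,266) to (391,263), its fins point to tray +x, and the rim's +x edge is at y≈78.

```bash
python3 - <<'E'
from h import *
c=dict(np.load("w5.npz"));d=c["pixels"].astype(float)
a=np.radians(-135.93);ex=np.array([np.cos(a),np.sin(a)]);ey=np.array([-ex[1],ex[0]])
g=(d[...,1]-d[...,2])/d.sum(2);m=(g<.028).astype(np.uint8);m[:60]=0;m[:,:180]=0;m[190:]=0;m[:,400:]=0
k=max(cv2.findContours(cv2.morphologyEx(m,cv2.MORPH_OPEN,np.ones((3,3))),0,1)[0],key=cv2.contourArea)[:,0]
W=plane(c,k,38,True);x=W@ex;y=W@ey
def fit(n,s,t,sel):
    s,t=s[sel],t[sel];p=np.polyfit(t,s,1);r=abs(s-np.polyval(p,t));j=r<1.5;p=np.polyfit(t[j],s[j],1);print(n,np.median(s[j]).round(2),np.degrees(p[0]).round(2),j.sum())
    return np.median(s[j])
tp=fit("+x",x,y,(k[:,1]<90)&(k[:,0]>200)&(k[:,0]<370))
r=fit("-y",y,x,(k[:,0]>368)&(k[:,1]>90)&(k[:,1]<170))
l=fit("+y",y,x,(k[:,0]<215)&(k[:,1]>180)&(k[:,1]<240)) if ((k[:,0]<215)&(k[:,1]>180)&(k[:,1]<240)).sum()>5 else None
C=np.array([tp-97.8,r+76.8]);print("C here",C,"world",C[0]*ex+C[1]*ey)
h=np.zeros(m.shape,np.uint8);h[120:160,205:248]=(d.max(2)<70)[120:160,205:248]
kk=max(cv2.findContours(h,0,1)[0],key=cv2.contourArea);e,_,_=cv2.fitEllipse(cv2.convexHull(kk));w=plane(c,e,70,True)[0];print("reel in tray",w@ex-C[0],w@ey-C[1])
P=plane(c,[[255,266],[391,263]],142,True);Q=np.c_[P@ex-C[0],P@ey-C[1]];print("amp alu edge in tray",Q)
t=env.state()["eef_pos"][:2];print("tcp",t@ex-C[0],t@ey-C[1])
E
```

```text
+x -256.71 0.07 169
-y 306.89 -0.57 79
+y 450.74 4531.01 4
C here [-354.50953406  383.68764124] world [521.5805926  -29.10156697]
reel in tray 52.080817019600886 34.47398331841458
amp alu edge in tray [[ -3.78005876   1.86979368]
 [ -2.29926662 -65.6192081 ]]
tcp -12.792248576652355 -31.316690018139013
```

step_arm(moves=[{"tx":1.2,"ty":-2,"tz":0,"roll":0},{"tx":1.2,"ty":-2,"tz":15,"roll":0},{"tx":1.2,"ty":-2,"tz":30,"roll":0},{"tx":1.2,"ty":-2,"tz":42,"roll":0},{"tx":1.2,"ty":-2,"tz":48,"roll":0},{"tx":1.2,"ty":-2,"tz":51,"roll":0},{"tx":1.2,"ty":-2,"tz":51,"roll":0}])

```text
t: 12.25
eef_pos: [510.6, -0.5, 57.0]
tcp_rot: [-3.141, 0.0, -2.374]
ft_force: [-0.0, 0.2, -5.2]
opening: 0.74
grip_force: 29.9
```

step_arm(moves=[{"tx":0,"ty":0,"tz":1,"roll":0},{"tx":0,"ty":0,"tz":1.5,"roll":0},{"tx":0,"ty":0,"tz":1.5,"roll":0}])

```text
t: 12.5
eef_pos: [510.5, -0.6, 55.6]
tcp_rot: [-3.141, 0.001, -2.374]
ft_force: [-0.0, 0.1, -5.1]
opening: 0.736
grip_force: 29.9
```

step_arm(moves=[{"tx":0,"ty":0,"tz":1,"roll":0},{"tx":0,"ty":0,"tz":2,"roll":0},{"tx":0,"ty":0,"tz":2.5,"roll":0},{"tx":0,"ty":0,"tz":2.5,"roll":0}])

```text
t: 12.83
eef_pos: [510.2, -0.6, 52.5]
tcp_rot: [3.141, -0.0, -2.374]
ft_force: [0.1, 0.3, -4.6]
opening: 0.733
grip_force: 29.9
```

step_arm(moves=[{"tx":0,"ty":0,"tz":0.6,"roll":0},{"tx":0,"ty":0,"tz":1,"roll":0},{"tx":0,"ty":0,"tz":1,"roll":0}])

```text
t: 13.08
eef_pos: [510.2, -0.6, 52.5]
tcp_rot: [-3.141, 0.0, -2.374]
ft_force: [-3.2, -0.0, 8.9]
opening: 0.735
grip_force: 29.9
```

step_arm(moves=[{"tx":0,"ty":0,"tz":0,"roll":0},{"tx":0,"ty":0,"tz":0,"roll":0},{"tx":0,"ty":0,"tz":0,"roll":0},{"tx":0,"ty":0,"tz":-10,"roll":0},{"tx":0,"ty":0,"tz":-40,"roll":0},{"tx":0,"ty":0,"tz":-80,"roll":0},{"tx":0,"ty":0,"tz":-120,"roll":0},{"tx":0,"ty":0,"tz":-160,"roll":0},{"tx":0,"ty":0,"tz":-195,"roll":0},{"tx":0,"ty":0,"tz":-215,"roll":0},{"tx":0,"ty":0,"tz":-215,"roll":0}], grip=84)

```text
t: 14.0
eef_pos: [511.4, -0.7, 271.8]
tcp_rot: [-3.135, 0.005, -2.374]
ft_force: [-0.3, 0.1, -0.4]
opening: 0.884
grip_force: 0.0
```

```bash
python3 - <<'E'
from h import *
s=env.state();print(s["eef_pos"],s["tcp_rot"])
c=optics.read_camera("wrist");np.savez("w6.npz",**c);cv2.imwrite("pics/w6.png",c["pixels"])
E
```

```text
[511.3928422   -0.68946869 271.84036614] [-3.13538627  0.00500145 -2.37420239]
```

View pics/w6.png

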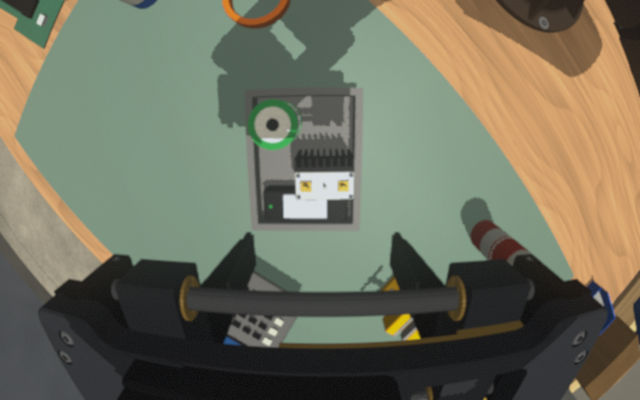

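The view shows the reel at (272,125), the amplifier top at (325,185) upright and close against the brick at (305,205), and the tray intact.

```bash
python3 - <<'E'
from h import *
c=dict(np.load("w6.npz"));a=np.radians(-135.93);ex=np.array([np.cos(a),np.sin(a)]);ey=np.array([-ex[1],ex[0]]);C=np.array([521.45,-29.0])
im=cv2.resize(c["pixels"],None,fx=4,fy=4,interpolation=cv2.INTER_CUBIC);hs=cv2.cvtColor(im,cv2.COLOR_BGR2HSV).astype(int);f=lambda p:(np.asarray(p,float)+.5)/4-.5
tr=lambda W:np.c_[(W-C)@ex,(W-C)@ey]
g=im.astype(float);g=(g[...,1]-g[...,2])/g.sum(2)
m=(g<.028).astype(np.uint8);q=np.zeros_like(m);q[4*80:4*240,4*240:4*370]=1
k=max(cv2.findContours(cv2.morphologyEx(m*q,cv2.MORPH_OPEN,np.ones((9,9))),0,1)[0],key=cv2.contourArea)[:,0];T=tr(plane(c,f(k),38,True));print("tray",np.percentile(T,[3,97],axis=0).round(1).tolist())
m=((hs[...,2]>130)&((hs[...,1]<28)|(hs[...,0]<35))).astype(np.uint8);q=np.zeros_like(m);q[4*164:4*206,4*290:4*358]=1;q[4*194:,:4*328]=0
k=max(cv2.findContours(cv2.morphologyEx(m*q,cv2.MORPH_OPEN,np.ones((7,7))),0,1)[0],key=cv2.contourArea)[:,0];A=tr(plane(c,f(k),88,True)).astype(np.float32);print("amp",np.percentile(A,[3,97],axis=0).round(1).tolist(),cv2.minAreaRect(A)[2])
m=(hs[...,2]<70).astype(np.uint8);q=np.zeros_like(m);cv2.circle(q,(4*272,4*125),4*11,1,-1)
k=max(cv2.findContours(m*q,0,1)[0],key=cv2.contourArea);print("reel",tr(plane(c,f(cv2.fitEllipse(k)[0]),70,True)))
t=dict(np.load("t4.npz"))
E
```

```text
tray [[-97.8, -77.2], [98.1, 76.5]]
amp [[-42.3, -67.5], [4.4, 12.6]] 1.6630686521530151
reel [[51.95000724 34.87414699]]
```

step_arm(moves=[{"tx":20,"ty":-20,"tz":0,"roll":0.1},{"tx":294,"ty":-283,"tz":0,"roll":1.5},{"tx":294,"ty":-283,"tz":0,"roll":1.5},{"tx":294,"ty":-283,"tz":0,"roll":1.5},{"tx":294,"ty":-283,"tz":0,"roll":1.5},{"tx":294,"ty":-283,"tz":0,"roll":1.5},{"tx":294,"ty":-283,"tz":0,"roll":1.5},{"tx":294,"ty":-283,"tz":0,"roll":1.5},{"tx":294,"ty":-283,"tz":0,"roll":1.5},{"tx":294,"ty":-283,"tz":0,"roll":1.5},{"tx":294,"ty":-283,"tz":0,"roll":1.5},{"tx":294,"ty":-283,"tz":0,"roll":1.5}], grip=95)

```text
t: 15.05
eef_pos: [493.8, -410.8, 264.3]
tcp_rot: [3.141, -0.003, 2.424]
ft_force: [0.7, -0.2, 0.4]
opening: 0.997
grip_force: 0.0
```

step_arm(moves=[{"tx":0,"ty":0,"tz":0,"roll":1.656},{"tx":0,"ty":0,"tz":0,"roll":1.656},{"tx":0,"ty":0,"tz":0,"roll":1.656},{"tx":0,"ty":0,"tz":0,"roll":1.656},{"tx":0,"ty":0,"tz":0,"roll":1.656},{"tx":0,"ty":0,"tz":0,"roll":1.656},{"tx":0,"ty":0,"tz":0,"roll":1.656},{"tx":0,"ty":0,"tz":0,"roll":1.656},{"tx":0,"ty":0,"tz":0,"roll":1.656},{"tx":0,"ty":0,"tz":0,"roll":1.656},{"tx":0,"ty":0,"tz":0,"roll":1.656},{"tx":0,"ty":0,"tz":0,"roll":1.656}])

```text
t: 16.05
eef_pos: [494.6, -408.0, 265.2]
tcp_rot: [-3.139, -0.0, 0.928]
ft_force: [0.2, -0.7, 0.7]
opening: 1.002
grip_force: 0.0
```

```bash
python3 - <<'E'
from h import *
s=env.state();print(s["eef_pos"],s["tcp_rot"])
c=optics.read_camera("wrist");np.savez("w7.npz",**c);cv2.imwrite("pics/w7.png",c["pixels"])
im=c["pixels"];hs=cv2.cvtColor(im,cv2.COLOR_BGR2HSV).astype(int)
e=project(c,[[495,-409,135]],True)[0];print(e)
b=((hs[...,0]>100)&(hs[...,0]<130)&(hs[...,1]>110)).astype(np.uint8);q=np.zeros_like(b);cv2.circle(q,tuple(int(v) for v in e),70,1,-1)
print("blue",cv2.boundingRect(b*q))
m=((hs[...,2]>100)&(hs[...,1]<60)).astype(np.uint8);q[:]=0;cv2.circle(q,tuple(int(v) for v in e),32,1,-1)
for k in cv2.findContours(m*q,0,1)[0]:
    if cv2.contourArea(k)>100:
        print(cv2.boundingRect(k),cv2.fitEllipse(cv2.convexHull(plane(c,k[:,0],135,True).astype(np.float32))))
E
```

```text
[ 494.64004674 -408.04607428  265.19540022] [-3.13918152e+00 -4.30092795e-04  9.27557550e-01]
[322.97732249 193.82821073]
blue (298, 158, 52, 54)
(309, 176, 31, 32) ((496.6236572265625, -408.1230163574219), (30.890548706054688, 33.160423278808594), 146.46041870117188)
(318, 175, 37, 43) ((502.4440612792969, -417.0237121582031), (40.46574401855469, 55.21031188964844), 135.37249755859375)
(290, 169, 25, 48) ((482.2618408203125, -397.3428955078125), (31.48733139038086, 50.619876861572266), 137.95114135742188)
```

step_arm(moves=[{"tx":0.5,"ty":1.4,"tz":0,"roll":0.12},{"tx":0.5,"ty":1.4,"tz":20,"roll":0.159},{"tx":0.5,"ty":1.4,"tz":55,"roll":0.159},{"tx":0.5,"ty":1.4,"tz":90,"roll":0.159},{"tx":0.5,"ty":1.4,"tz":125,"roll":0.159},{"tx":0.5,"ty":1.4,"tz":155,"roll":0.159},{"tx":0.5,"ty":1.4,"tz":178,"roll":0.159},{"tx":0.5,"ty":1.4,"tz":189,"roll":0.159},{"tx":0.5,"ty":1.4,"tz":189,"roll":0.159}])

```text
t: 16.85
eef_pos: [495.4, -407.8, 74.6]
tcp_rot: [-3.136, -0.0, 0.777]
ft_force: [1.1, -0.0, 0.2]
opening: 1.002
grip_force: 0.0
```

step_arm(moves=[{"tx":0,"ty":0,"tz":0,"roll":0},{"tx":0,"ty":0,"tz":0,"roll":0},{"tx":0,"ty":0,"tz":0,"roll":0},{"tx":0,"ty":0,"tz":0,"roll":0},{"tx":0,"ty":0,"tz":0,"roll":0},{"tx":0,"ty":0,"tz":0,"roll":0},{"tx":0,"ty":0,"tz":0,"roll":0}], grip=50)

```text
t: 17.43
eef_pos: [496.5, -408.9, 78.2]
tcp_rot: [3.141, -0.0, 0.775]
ft_force: [-0.3, 0.7, 4.6]
opening: 0.627
grip_force: 30.0
```

step_arm(moves=[{"tx":0,"ty":0,"tz":-10,"roll":0},{"tx":0,"ty":0,"tz":-35,"roll":0},{"tx":0,"ty":0,"tz":-70,"roll":0},{"tx":5,"ty":-7,"tz":-95,"roll":0},{"tx":20,"ty":-25,"tz":-100,"roll":0},{"tx":42,"ty":-52,"tz":-100,"roll":0},{"tx":66,"ty":-82,"tz":-100,"roll":0},{"tx":91,"ty":-113,"tz":-100,"roll":0},{"tx":116,"ty":-145,"tz":-100,"roll":0},{"tx":141,"ty":-176,"tz":-100,"roll":0},{"tx":166,"ty":-207,"tz":-100,"roll":0},{"tx":190,"ty":-237,"tz":-100,"roll":0}])

```text
t: 18.43
eef_pos: [465.7, -104.7, 178.2]
tcp_rot: [3.141, -0.0, 0.775]
ft_force: [1.6, 0.1, -3.3]
opening: 0.63
grip_force: 30.0
```

step_arm(moves=[{"tx":18,"ty":-22,"tz":0,"roll":0.006},{"tx":32,"ty":-40,"tz":0,"roll":0.006},{"tx":39,"ty":-48,"tz":0,"roll":0.006},{"tx":41,"ty":-50.7,"tz":0,"roll":0.006},{"tx":41,"ty":-50.7,"tz":0,"roll":0.006},{"tx":41,"ty":-50.7,"tz":0,"roll":0.006},{"tx":41,"ty":-50.7,"tz":0,"roll":0.006}])

```text
t: 19.02
eef_pos: [460.5, -42.7, 177.6]
tcp_rot: [3.141, -0.0, 0.768]
ft_force: [-0.2, -0.0, -2.1]
opening: 0.629
grip_force: 30.0
```

```bash
python3 - <<'E'
from h import *
s=env.state();print(s["eef_pos"],s["tcp_rot"],s["opening"],s["ft_force"])
c=optics.read_camera("wrist");np.savez("w8.npz",**c);cv2.imwrite("pics/w8.png",c["pixels"])
c2=optics.read_camera("top");cv2.imwrite("pics/t8.png",c2["pixels"])
a=np.radians(-135.93);ex=np.array([np.cos(a),np.sin(a)]);ey=np.array([-ex[1],ex[0]]);C=np.array([521.45,-29.0])
t=s["eef_pos"][:2]-C;print("tcp tray",t@ex,t@ey)
z=135+s["eef_pos"][2]-78
hs=cv2.cvtColor(c["pixels"],cv2.COLOR_BGR2HSV).astype(int);e=project(c,[[*s["eef_pos"][:2],z]],True)[0];print(e)
m=((hs[...,2]>100)&(hs[...,1]<60)).astype(np.uint8);q=np.zeros_like(m);cv2.circle(q,tuple(int(v) for v in e),60,1,-1)
for k in cv2.findContours(m*q,0,1)[0]:
    if cv2.contourArea(k)>200: 
        w=cv2.fitEllipse(cv2.convexHull(plane(c,k[:,0],z,True).astype(np.float32)));t=np.array(w[0])-C;print(cv2.boundingRect(k),w[1],"tray",t@ex,t@ey)
E
```

```text
[460.51673436 -42.66404251 177.62871028] [ 3.14141314e+00 -9.14041705e-05  7.67685673e-01] 0.628902999578089 [-0.22640439 -0.01367805 -2.13272674]
tcp tray 53.283820190002345 -32.563836162604446
[321.78593956 306.58552093]
(295, 316, 56, 14) (7.76404333114624, 31.463863372802734) tray 62.23671923720534 -31.618467664490133
(261, 303, 90, 12) (7.259337425231934, 50.398311614990234) tray 54.65239742375245 -44.28676164542375
(293, 268, 61, 24) (14.932944297790527, 29.929346084594727) tray 42.21116370507067 -33.31672855731744
```

step_arm(moves=[{"tx":0,"ty":0,"tz":12,"roll":0},{"tx":0,"ty":0,"tz":35,"roll":0},{"tx":0,"ty":0,"tz":58,"roll":0},{"tx":0,"ty":0,"tz":75,"roll":0},{"tx":0,"ty":0,"tz":86,"roll":0},{"tx":0,"ty":0,"tz":91,"roll":0},{"tx":0,"ty":0,"tz":93,"roll":0},{"tx":0,"ty":0,"tz":93,"roll":0}])

```text
t: 19.78
eef_pos: [460.4, -42.0, 84.6]
tcp_rot: [-3.141, 0.0, 0.768]
ft_force: [-1.0, -0.9, -2.9]
opening: 0.627
grip_force: 30.0
```

step_arm(moves=[{"tx":0,"ty":0,"tz":0.8,"roll":0},{"tx":0,"ty":0,"tz":1.5,"roll":0},{"tx":0,"ty":0,"tz":1.5,"roll":0}])

```text
t: 20.03
eef_pos: [460.5, -41.7, 83.6]
tcp_rot: [3.141, -0.001, 0.769]
ft_force: [0.8, -0.7, -2.7]
opening: 0.63
grip_force: 30.0
```

step_arm(moves=[{"tx":0,"ty":0,"tz":0.7,"roll":0},{"tx":0,"ty":0,"tz":1.4,"roll":0},{"tx":0,"ty":0,"tz":1.6,"roll":0},{"tx":0,"ty":0,"tz":1.6,"roll":0}])

```text
t: 20.37
eef_pos: [460.4, -41.6, 82.1]
tcp_rot: [3.141, -0.001, 0.769]
ft_force: [-1.0, 1.6, 6.3]
opening: 0.63
grip_force: 30.0
```

step_arm(moves=[{"tx":0,"ty":0,"tz":0,"roll":0},{"tx":0,"ty":0,"tz":0,"roll":0},{"tx":0,"ty":0,"tz":0,"roll":0},{"tx":0,"ty":0,"tz":-10,"roll":0},{"tx":0,"ty":0,"tz":-40,"roll":0},{"tx":0,"ty":0,"tz":-80,"roll":0},{"tx":0,"ty":0,"tz":-120,"roll":0},{"tx":0,"ty":0,"tz":-160,"roll":0},{"tx":10,"ty":-15,"tz":-175,"roll":0},{"tx":28,"ty":-42,"tz":-175,"roll":0},{"tx":50,"ty":-75,"tz":-175,"roll":0},{"tx":73,"ty":-110,"tz":-175,"roll":0}], grip=74)

```text
t: 21.37
eef_pos: [435.9, 88.8, 257.0]
tcp_rot: [3.141, -0.001, 0.767]
ft_force: [1.2, -0.1, -0.6]
opening: 0.778
grip_force: 0.0
```

step_arm(moves=[{"tx":20,"ty":-30,"tz":0,"roll":0},{"tx":43,"ty":-64,"tz":0,"roll":0},{"tx":66,"ty":-98,"tz":0,"roll":0},{"tx":86,"ty":-129,"tz":0,"roll":0},{"tx":98,"ty":-147,"tz":0,"roll":0},{"tx":103,"ty":-154.4,"tz":0,"roll":0},{"tx":103,"ty":-154.4,"tz":0,"roll":0},{"tx":103,"ty":-154.4,"tz":0,"roll":0}], grip=95)

```text
t: 22.03
eef_pos: [402.9, 270.1, 256.3]
tcp_rot: [3.142, 0.0, 0.77]
ft_force: [-0.1, 0.1, 0.5]
opening: 1.002
grip_force: 0.0
```

```bash
python3 - <<'E'
from h import *
s=env.state();print(s["eef_pos"],s["tcp_rot"])
c=optics.read_camera("wrist");np.savez("w9.npz",**c);cv2.imwrite("pics/w9.png",c["pixels"])
hs=cv2.cvtColor(c["pixels"],cv2.COLOR_BGR2HSV).astype(int);e=project(c,[[403,270.7,150]],True)[0];print(e)
m=((hs[...,2]>120)&(hs[...,1]<40)).astype(np.uint8);q=np.zeros_like(m);cv2.circle(q,tuple(int(v) for v in e),60,1,-1)
for k in cv2.findContours(m*q,0,1)[0]:
    if cv2.contourArea(k)>200: print(cv2.boundingRect(k),cv2.fitEllipse(cv2.convexHull(plane(c,k[:,0],150,True).astype(np.float32))))
E
```

```text
[402.94958212 270.06774478 256.33645403] [3.14152623e+00 4.77765931e-04 7.69508528e-01]
[321.39313665 199.63414641]
(261, 139, 116, 111) ((403.3703308105469, 277.84161376953125), (96.43160247802734, 113.55442810058594), 86.39212799072266)
```

step_arm(moves=[{"tx":0.5,"ty":-0.2,"tz":15,"roll":0},{"tx":0.5,"ty":-0.2,"tz":45,"roll":0},{"tx":0.5,"ty":-0.2,"tz":80,"roll":0},{"tx":0.5,"ty":-0.2,"tz":112,"roll":0},{"tx":0.5,"ty":-0.2,"tz":135,"roll":0},{"tx":0.5,"ty":-0.2,"tz":146,"roll":0},{"tx":0.5,"ty":-0.2,"tz":146,"roll":0}])

```text
t: 22.67
eef_pos: [402.8, 269.1, 108.5]
tcp_rot: [-3.14, 0.004, 0.767]
ft_force: [-0.9, 0.7, -0.2]
opening: 1.001
grip_force: 0.0
```

step_arm(moves=[{"tx":0,"ty":0,"tz":0,"roll":0},{"tx":0,"ty":0,"tz":0,"roll":0},{"tx":0,"ty":0,"tz":0,"roll":0},{"tx":0,"ty":0,"tz":0,"roll":0},{"tx":0,"ty":0,"tz":0,"roll":0},{"tx":0,"ty":0,"tz":0,"roll":0},{"tx":0,"ty":0,"tz":0,"roll":0},{"tx":0,"ty":0,"tz":0,"roll":0}], grip=42)

```text
t: 23.33
eef_pos: [403.2, 271.2, 110.7]
tcp_rot: [3.142, -0.0, 0.769]
ft_force: [-1.3, 0.6, 3.1]
opening: 0.543
grip_force: 30.0
```

step_arm(moves=[{"tx":0,"ty":0,"tz":-10,"roll":0},{"tx":0,"ty":0,"tz":-35,"roll":0},{"tx":0,"ty":0,"tz":-70,"roll":0},{"tx":0,"ty":0,"tz":-105,"roll":0},{"tx":-3,"ty":9,"tz":-122,"roll":0},{"tx":-10,"ty":30,"tz":-125,"roll":0},{"tx":-20,"ty":60,"tz":-125,"roll":0},{"tx":-32,"ty":95,"tz":-125,"roll":0},{"tx":-44,"ty":131,"tz":-125,"roll":0},{"tx":-56,"ty":167,"tz":-125,"roll":0},{"tx":-68,"ty":203,"tz":-125,"roll":0},{"tx":-80,"ty":238,"tz":-125,"roll":0}])

```text
t: 24.33
eef_pos: [511.4, 42.5, 235.2]
tcp_rot: [-3.141, 0.0, 0.769]
ft_force: [-0.1, 0.7, -2.6]
opening: 0.542
grip_force: 30.0
```

step_arm(moves=[{"tx":-11,"ty":33,"tz":0,"roll":0},{"tx":-21,"ty":62,"tz":0,"roll":0},{"tx":-28,"ty":83,"tz":0,"roll":0},{"tx":-32,"ty":94,"tz":0,"roll":0},{"tx":-32.7,"ty":97,"tz":0,"roll":0},{"tx":-32.7,"ty":97,"tz":0,"roll":0},{"tx":-32.7,"ty":97,"tz":0,"roll":0},{"tx":-32.7,"ty":97,"tz":0,"roll":0}])

```text
t: 25.0
eef_pos: [554.6, -46.8, 235.6]
tcp_rot: [-3.141, -0.0, 0.77]
ft_force: [-0.3, 0.6, -3.4]
opening: 0.542
grip_force: 30.0
```

```bash
python3 - <<'E'
from h import *
s=env.state();print(s["eef_pos"],s["tcp_rot"],s["opening"],s["ft_force"])
c=optics.read_camera("wrist");np.savez("w10.npz",**c)
cv2.imwrite("pics/w10.png",c["pixels"])
a=np.radians(-135.93);ex=np.array([np.cos(a),np.sin(a)]);ey=np.array([-ex[1],ex[0]]);C=np.array([521.45,-29.0])
t=s["eef_pos"][:2]-C;print("tcp tray",t@ex,t@ey)
E
```

```text
[554.5952798  -46.82510058 235.59308308] [-3.14120691e+00 -8.04890024e-05  7.70063577e-01] 0.5422936287555042 [-0.33419493  0.57704001 -3.43449107]
tcp tray -11.41655977764364 35.86092505910753
```

View pics/w10.png

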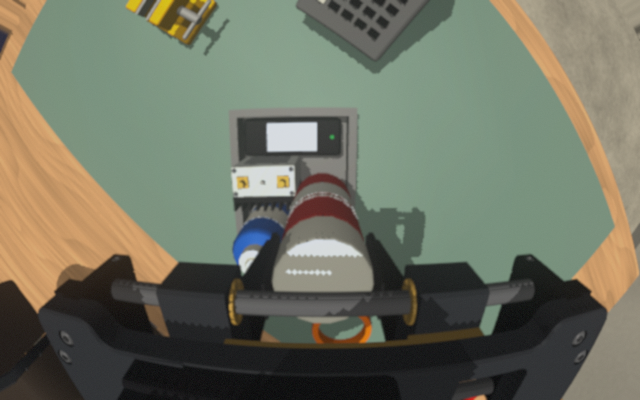

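The held can hangs at (323,250) and the amplifier's aluminium top has corners at (232,165), (296,162), (296,197) and (232,198). The bottle is at (258,238) and the brick is at (292,137), undisturbed.

```bash
python3 - <<'E'
from h import *
c=dict(np.load("w10.npz"));a=np.radians(-135.93);ex=np.array([np.cos(a),np.sin(a)]);ey=np.array([-ex[1],ex[0]]);C=np.array([521.45,-29.0])
tr=lambda W:np.c_[(W-C)@ex,(W-C)@ey].round(1)
print("amp alu",tr(plane(c,[(232,165),(296,162),(296,197),(232,198)],88,True)).tolist())
print("rim",tr(plane(c,[(230,111),(357,109)],38,True)).tolist(),"brick",tr(plane(c,[(247,155),(340,156)],36,True)).tolist())
E
```

```text
amp alu [[-38.1, -60.3], [-40.4, 8.9], [-2.4, 8.1], [-1.3, -63.0]]
rim [[-95.9, -74.9], [-95.7, 76.9]] brick [[-40.9, -56.0], [-38.8, 57.6]]
```

step_arm(moves=[{"tx":0,"ty":1.4,"tz":5,"roll":0},{"tx":0,"ty":1.4,"tz":20,"roll":0},{"tx":0,"ty":1.4,"tz":42,"roll":0},{"tx":0,"ty":1.4,"tz":65,"roll":0},{"tx":0,"ty":1.4,"tz":87,"roll":0},{"tx":0,"ty":1.4,"tz":104,"roll":0},{"tx":0,"ty":1.4,"tz":113,"roll":0},{"tx":0,"ty":1.4,"tz":117,"roll":0},{"tx":0,"ty":1.4,"tz":118,"roll":0},{"tx":0,"ty":1.4,"tz":118,"roll":0}])

```text
t: 25.88
eef_pos: [556.4, -49.0, 118.0]
tcp_rot: [3.141, -0.001, 0.769]
ft_force: [0.4, -0.1, -2.8]
opening: 0.543
grip_force: 30.0
```

step_arm(moves=[{"tx":0,"ty":0,"tz":0.8,"roll":0},{"tx":0,"ty":0,"tz":1.5,"roll":0},{"tx":0,"ty":0,"tz":1.5,"roll":0}])

```text
t: 26.13
eef_pos: [556.3, -49.1, 116.6]
tcp_rot: [3.141, -0.001, 0.769]
ft_force: [0.4, 0.5, -2.8]
opening: 0.544
grip_force: 30.0
```

step_arm(moves=[{"tx":0,"ty":-0.7,"tz":0.8,"roll":0},{"tx":0,"ty":-0.7,"tz":1.5,"roll":0},{"tx":0,"ty":-0.7,"tz":1.8,"roll":0},{"tx":0,"ty":-0.7,"tz":1.8,"roll":0}])

```text
t: 26.47
eef_pos: [555.6, -48.5, 114.7]
tcp_rot: [3.141, -0.0, 0.769]
ft_force: [-1.3, 1.4, 5.1]
opening: 0.544
grip_force: 30.0
```

step_arm(moves=[{"tx":0,"ty":0,"tz":0.3,"roll":0},{"tx":0,"ty":0,"tz":0.5,"roll":0},{"tx":0,"ty":0,"tz":0.5,"roll":0}])

```text
t: 26.72
eef_pos: [555.7, -48.5, 114.7]
tcp_rot: [3.141, -0.001, 0.769]
ft_force: [-4.2, 1.3, 11.2]
opening: 0.542
grip_force: 30.0
```

step_arm(moves=[{"tx":0,"ty":0,"tz":0,"roll":0},{"tx":0,"ty":0,"tz":0,"roll":0},{"tx":0,"ty":0,"tz":0,"roll":0},{"tx":0,"ty":0,"tz":-10,"roll":0},{"tx":0,"ty":0,"tz":-40,"roll":0},{"tx":0,"ty":0,"tz":-80,"roll":0},{"tx":0,"ty":0,"tz":-115,"roll":0},{"tx":0,"ty":0,"tz":-135,"roll":0},{"tx":0,"ty":0,"tz":-140,"roll":0}], grip=70)

```text
t: 27.47
eef_pos: [556.6, -48.8, 258.3]
tcp_rot: [3.136, -0.004, 0.769]
ft_force: [0.7, -0.9, -0.6]
opening: 0.736
grip_force: 0.0
```

step_arm(moves=[{"tx":-15,"ty":12,"tz":0,"roll":0},{"tx":-210,"ty":160,"tz":-20,"roll":0},{"tx":-210,"ty":160,"tz":-20,"roll":0},{"tx":-210,"ty":160,"tz":-20,"roll":0},{"tx":-210,"ty":160,"tz":-20,"roll":0},{"tx":-210,"ty":160,"tz":-20,"roll":0},{"tx":-210,"ty":160,"tz":-20,"roll":0},{"tx":-210,"ty":160,"tz":-20,"roll":0},{"tx":-210,"ty":160,"tz":-20,"roll":0},{"tx":-210,"ty":160,"tz":-20,"roll":0}])

```text
t: 28.3
eef_pos: [515.6, -309.2, 273.1]
tcp_rot: [-3.14, -0.0, 0.768]
ft_force: [-0.9, 0.8, 0.4]
opening: 0.739
grip_force: 0.0
```

```bash
python3 - <<'E'
from h import *
c=optics.read_camera("top");cv2.imwrite("pics/t11.png",c["pixels"])
im=cv2.resize(c["pixels"],None,fx=4,fy=4,interpolation=cv2.INTER_CUBIC);hs=cv2.cvtColor(im,cv2.COLOR_BGR2HSV).astype(int);f=lambda p:(np.asarray(p,float)+.5)/4-.5
a=np.radians(-135.93);ex=np.array([np.cos(a),np.sin(a)]);ey=np.array([-ex[1],ex[0]]);C=np.array([518.2,-30.0])
O=lambda x,y,z:project(c,[[*(C+x*ex+y*ey),z]])[0]
for n,z,P,th in (("can",154,(-11,38),130),("bottle",139,(53,-33),115),("reel",70,(52,35),120)):
    e=O(*P,z);m=((hs[...,2]>th)&(hs[...,1]<40)).astype(np.uint8);q=np.zeros_like(m);cv2.circle(q,tuple(int(4*v) for v in e),52,1,-1)
    k=max(cv2.findContours(cv2.morphologyEx(m*q,cv2.MORPH_OPEN,np.ones((5,5))),0,1)[0],key=cv2.contourArea);h=cv2.fitEllipse(cv2.convexHull(k));w=plane(c,f(h[0]),z)[0]-C;print(n,e.round(1),"tray",w@ex,w@ey,np.array(h[1])*.6)
print("arm",env.state()["eef_pos"])
E
```

```text
can [351.9 215.5] tray -11.464298272574718 38.43518210250445 [53.2871521  53.64863892]
bottle [348.8 258.1] tray 53.6165524899778 -32.191469442675455 [32.15052567 33.66158295]
reel [367.  235.7] tray 51.58626980567114 35.36727402950306 [41.99270325 42.81417389]
arm [ 515.86113717 -308.6578335   273.28772331]
```

```bash
python3 -c "
from cell import env
print(env.job_done())"
```

```text
the job is handed in; nothing more can be done
None
```

I set the reel, the amplifier, the bottle and the spray can down in the tray in that order, at about 28 s on the clock. By my last measurements all four stand upright on the tray floor with the amplifier 2–3 mm from its brick; the job is handed in, but the hand-in returned no verdict.

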